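# Take one mixing cup off the nested stack

## Task

Lift only the top cup off the stack of three nested aluminium mixing cups and set it down gently, upright, in the middle of the empty white plate (not the one with the jar). Leave the other two cups nested and standing where they are, without dragging the next one up.

Things in the scene. Friction and masses are not known exactly. Their poses are not given: they have to be found in the camera images.
- cup_top: Top of three like cups nested in a stack: open aluminium mixing cup, 62 mm tall, foot 42 mm across, widening to an upright collar 62 mm across, from 43 mm up to the rim; inner floor 28 mm up; 90 g. Origin: centre of the underside, z up. Its top 28 mm stands free above the next rim: grip the collar there from above, across the outside, fingertips kept above the next rim.
- cup_mid: Middle cup, same shape, nested with about 2 mm sideways play: its underside lies 28 mm above that of the bottom cup and 28 mm below that of the top one, its rim 90 mm above the table. Origin: centre of the underside, z up.
- cup_low: Bottom cup, same shape, standing on the table. Origin: centre of the underside, z up. The whole stack is 118 mm tall.
- plate: Empty round white plate, loose on the table: 140 mm across, 14 mm high at the rim, 400 g; its flat inner floor, 85 mm across, is 5 mm above its underside. Origin: centre of the underside, z up. An identical plate carries a jar (85 mm tall in all); stack and plates lie side by side, apart, in any order.
Things that resemble listed ones, but are neither listed nor needed, are in the scene too. What is shaped like the cup_mid but orange is not meant. What is shaped like the cup_top but blue or yellow is not meant.

How it is judged:
On the way:
1. the top cup is lifted out of the next one, which stays nested in the bottom cup (z of cup_top in the frame of cup_mid above 0.055 m and z of cup_mid in the frame of cup_low below 0.036 m), for 0.1 s.
At the end, for the whole second after the job is handed in: The top cup stands upright (within about 6 degrees), released and at rest on the floor of the empty plate, within 20 mm of its centre; the middle cup sits fully nested in the bottom cup, which stands upright within 30 mm of where it was (horizontal distance between cup_top and plate below 0.02 m and z of cup_top in the frame of plate between 0.002 and 0.009 m and angle between each of cup_top, cup_low's own z axis and vertical below 0.1 rad and linear speed of each of cup_top, cup_mid below 0.02 m/s and contact force between the fingers and cup_top below 0.05 N and distance of cup_low from where it was at the start of the episode below 0.03 m and horizontal distance between cup_mid and cup_low below 0.006 m and z of cup_mid in the frame of cup_low between 0.022 and 0.034 m); the robot touches nothing.
It fails at once if the middle cup is dragged more than 15 mm up (height (world z) of cup_mid above 0.043 m).
It fails at once if the cup is dropped or banged onto the plate (faster than 0.45 m/s just above it, as after a fall of 10 mm) (horizontal distance between cup_top and plate below 0.06 m and height (world z) of cup_top below 0.05 m and linear speed of cup_top above 0.45 m/s).
It also fails if it takes over 38 s, if anything falls off the work surface, if the arm or the gripper's body presses on something with over 40 N, if the wrist force passes 120 N, or if a joint passes its speed limit or range.

## Robot

A 6-joint arm with a two-finger parallel gripper is mounted at the origin on the work surface. World frame = base frame: x ahead of the robot, y to its left, z up, the work surface at z = 0. Lengths are in m, angles in rad, forces in N, time in s.
With the tool pointing down it reaches from about 0.225 to 0.875 m from the base axis. Payload 3.4 kg.
Tool frame: the origin (TCP) lies between the finger pads; the fingertips stand 25 mm ahead of it and the grasp point (between the pads) lies 6 mm ahead of it; z points along the fingers, y is the line along which they close (so a half turn about z gives the same grasp; the last joint's range is limited). The gripper opens to 85 mm and grips with 20 to 120 N. Pads are 22 mm wide; open, the fingers measure 114 mm over their backs; the gripper's body (76 mm by 85 mm) begins 54 mm behind the grasp point. The pads swing forward as they close: fully open they stand 13 mm farther back than shut.
Start: joints at [1.177, 0.276, 1.505, -0, 1.361, -0.121], TCP at [0.155, 0.554, 0.256] pointing down, gripper open.
Joint ranges: [-2.89, 2.89], [-0.75, 2.08], [0.22, 2.7], [-1.18, 4.32], [0.11, 2.71], [-2.7, 2.7]. Speed limits (rad/s): [2.57, 2.57, 3.14, 3.14, 3.14, 3.14].

## Interface

Orientations are given as a unit quaternion [w, x, y, z].
In Python, from rig import manip, cams, ticket gives the robot as it stands.
- The arm moves only by the tool step_arm, never from a script. Its argument "increments" is a list of rows, each an object with "dp": the shift along the world's x, y, z each as a share of 0.2 m, from -1 to 1, a list of three; "yaw": the turn about the world's z as a share of 0.15 rad, from -1 to 1; "grip": the opening, from 0 (shut) to 1 (fully open). In form: [{"dp": [tx, ty, tz], "yaw": yaw, "grip": grip}, ...]. A call has 1 to 5 rows; each row shifts and turns the commanded pose from where the row before left it; what a row does not reach is not made up. A row lasts 1/8 s, in which the tool goes at most 62.5 mm and 10.7 degrees, less where a joint would pass 70% of its speed; a pose out of reach is approached as far as the arm can. A call with a number of a shift or a turn outside -1 to 1 is refused whole. A call with a gripper value outside its range is refused whole. The fingers move at their own pace and stop on an object; "squeeze" is the grip in N (left out, the last holds). Time passes only in rows, so rows that do not move let the fingers close. It gives the time, the measured TCP pose, the force, the opening and the grip force at its end, in the units of the state.
- manip.get_state(): the state, without advancing time (a new reading comes with each control period).
- cams.get_image(name): name is "scene" or "top"; returns the picture (480x640x3 uint8, blue, green, red); there is no depth.
- cams.get_calibration(name): a dict with "fx", "fy", "cx", "cy" (pixels), "k1" (the pictures are not rectified: a ray, as slopes to the right and down, at radius r is drawn at 1 + k1 r^2 times it, then the intrinsics apply), "extrinsics" (4x4, takes a point from camera to world coordinates). Camera axes: x right, y up, looking along -z (the intrinsics and any distortion apply to the point x, -y, -z); pixel columns grow to the right and rows downward; lengths in m; the calibration is good to about 2 mm. A picture is of the moment at which its call begins. get_calibration takes no time and is no camera call.
- ticket.sign_off(): hands the job in; it is judged then, once.
The state is a dict: "clock": time; "qpos": joint angles; "qd": joint speeds; "effort": joint torques, N m; "position": TCP position; "ee_rot": TCP orientation; "contact_force": force on the tool from outside, world axes, zero at the start; "moment": the same for the moment, N m; "width": finger opening in m; "gripper_force": force on a finger pad.
Only numpy, scipy, OpenCV 4.12 (cv2) and the standard library are available. Lean on these libraries where they do the work, as an engineer would, in place of code of your own. Each camera call takes 0.05 s, during which the arm holds its last target. There are 200 camera calls.

## Working session

There is one attempt and no reset: what is moved stays moved. The work goes in short steps, Python scripts to look and compute and a tool call to move; the robot and the scene stay as the last step left them, time stands still between calls to the robot, and variables do not carry over. Pictures are saved under pics/ and viewed, at most 10 in all, crops included, and the job is handed in when it is done.

Besides the shell and the picture viewer there is one more tool, called after "Request:" as a command line: name --argument value ..., lists and objects as JSON in quotes. step_arm: Moves the arm, as the interface text tells. Shift numbers are shares of 0.2 m and turn numbers shares of 0.15 rad, none past 1 either way. Its arguments: {"type":"object","properties":{"increments":{"type":"array"},"squeeze":{"type":"number"}},"required":["increments"]}

```bash
mkdir -p pics; cat > h.py <<'E'
import numpy as np, cv2
from rig import manip, cams, ticket
def ray(cal,u,v):
    K=np.array([[cal['fx'],0,cal['cx']],[0,cal['fy'],cal['cy']],[0,0,1.]])
    x,y=cv2.undistortPoints(np.array([[[u,v]]],float),K,np.array([cal['k1'],0,0,0.]))[0,0]
    T=np.array(cal['extrinsics']); return T[:3,3],T[:3,:3]@np.array([x,-y,-1.])
def onplane(cal,u,v,z):
    o,d=ray(cal,u,v); return o+d*(z-o[2])/d[2]
E
python3 - <<'E'
from h import *
for n in ("top","scene"):
    cv2.imwrite(f"pics/{n}0.png",cams.get_image(n)); c=cams.get_calibration(n)
    print(n,c['fx'],c['k1'],np.round(c['extrinsics'],3).tolist())
print(manip.get_state())
E
```

```text
top 519.0802720111442 0.010759054961566808 [[-0.018, 0.998, -0.066, 0.464], [-1.0, -0.016, 0.027, 0.038], [0.026, 0.066, 0.997, 1.112], [0.0, 0.0, 0.0, 1.0]]
scene 587.7872400258015 -0.11266016802490998 [[0.119, -0.584, 0.803, 1.356], [0.993, 0.086, -0.085, -0.07], [-0.019, 0.807, 0.59, 0.685], [0.0, 0.0, 0.0, 1.0]]
{'clock': 0.1, 'qpos': array([ 1.17697682e+00,  2.76548467e-01,  1.50602805e+00,  5.22845550e-05,
        1.36069191e+00, -1.20985170e-01]), 'qd': array([ 0.00055475, -0.00155517, -0.00124698, -0.00217489,  0.00035722,
       -0.0022346 ]), 'effort': array([ 2.73140271e-03, -4.17707455e+01, -2.46402311e+01, -1.68760985e-04,
        5.69779470e-03, -7.27724142e-06]), 'position': array([0.15475341, 0.55333409, 0.25550807]), 'ee_rot': array([-2.38020653e-04,  1.35999822e-01,  9.90708507e-01, -8.03773728e-04]), 'contact_force': array([-0.7888636 , -0.96060611,  0.28851354]), 'moment': array([-0.00744195, -0.00749174,  0.02623068]), 'gripper_force': 0.0, 'width': 0.0854953920830184}
```

View pics/top0.png

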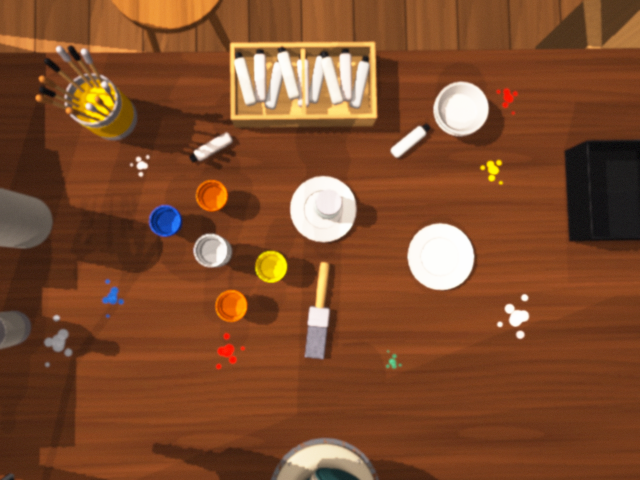

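View pics/scene0.png

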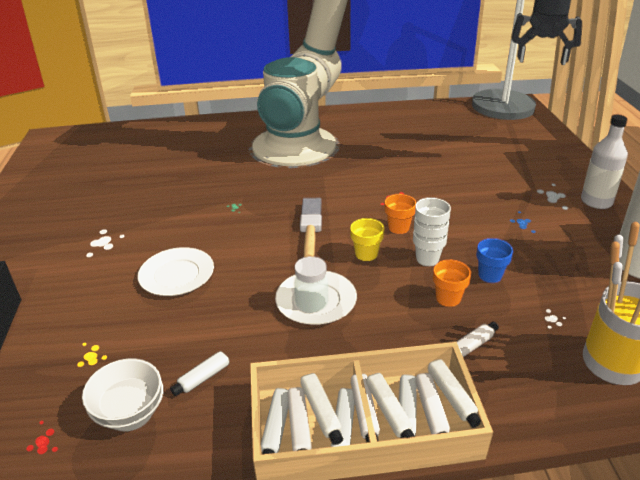

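Top view: the candidates for the cup are silver at (212,251), orange at (211,195) and (231,306), blue at (165,220) and yellow at (271,266). Only the silver one is an uncoloured stack of three (scene view, 431,232). The plates are at (441,256), which is empty, and (323,209), which holds the jar. I'll measure and confirm in a crop.

```bash
python3 - <<'E'
from h import *
def blob(img,box,vmin,smax):
    x0,y0,x1,y1=box; hsv=cv2.cvtColor(img[y0:y1,x0:x1],cv2.COLOR_BGR2HSV)
    m=((hsv[...,2]>vmin)&(hsv[...,1]<smax)).astype(np.uint8)
    c=max(cv2.findContours(m,0,2)[0],key=cv2.contourArea); c=cv2.convexHull(c)+np.array([x0,y0]); return c
im=cv2.imread("pics/top0.png"); c=cams.get_calibration("top")
for nm,box,z in (("cup",(185,226,240,276),.118),("plate",(400,215,482,297),.014)):
    h=blob(im,box,110,90)
    w=np.array([onplane(c,*p[0],z) for p in h.astype(float)],np.float32)
    (x,y),r=cv2.minEnclosingCircle(w[:,:2]); e=cv2.fitEllipse(w[:,:2].copy())
    print(nm,(x,y,2*r),e)
for nm,p in dict(o1=(211,195),o2=(231,306),blue=(165,220),yel=(271,266)).items(): print(nm,onplane(c,*p,.062)[:2])
s=cv2.imread("pics/scene0.png"); c=cams.get_calibration("scene")
h=blob(s,(135,240,220,300),150,80); w=np.array([onplane(c,*p[0],.014) for p in h.astype(float)],np.float32)
print("plate scene",cv2.minEnclosingCircle(w[:,:2].copy()),cv2.fitEllipse(w[:,:2].copy()))
print("scene rim l/r/far/near",[onplane(c,u,v,.118).round(3) for u,v in((414,209),(450,209),(432,201),(432,216))])
a=cv2.resize(im[180:330,140:300],None,fx=2.4,fy=2.4,interpolation=2); b=cv2.resize(s[180:310,370:500],(360,360),interpolation=2)
cv2.imwrite("pics/crop1.png",np.hstack([a,b]))
E
```

```text
Traceback (most recent call last):
cv2.error: OpenCV(4.12.0) /io/opencv/modules/imgproc/src/shapedescr.cpp:201: error: (-215:Assertion failed) count >= 0 && (depth == CV_32F || depth == CV_32S) in function 'minEnclosingCircle'
```

```bash
cat >> h.py <<'E'
def blob(img,box,vmin,smax):
    x0,y0,x1,y1=box; hsv=cv2.cvtColor(img[y0:y1,x0:x1],cv2.COLOR_BGR2HSV)
    m=((hsv[...,2]>vmin)&(hsv[...,1]<smax)).astype(np.uint8)
    c=max(cv2.findContours(m,0,2)[0],key=cv2.contourArea); return cv2.convexHull(c)+np.array([x0,y0])
def fit(cal,img,box,z,vmin,smax):
    w=np.array([onplane(cal,*p[0],z)[:2] for p in blob(img,box,vmin,smax).astype(float)],np.float32)
    return np.round(np.hstack([np.hstack(cv2.minEnclosingCircle(w)),np.hstack(cv2.fitEllipse(w))]),4)
E
python3 - <<'E'
from h import *
im=cv2.imread("pics/top0.png"); c=cams.get_calibration("top")
print("cup",fit(c,im,(185,226,240,276),.118,110,90))
print("plate",fit(c,im,(400,215,482,297),.014,110,90))
for nm,p in dict(o1=(211,195),o2=(231,306),blue=(165,220),yel=(271,266)).items(): print(nm,onplane(c,*p,.062)[:2])
s=cv2.imread("pics/scene0.png"); c=cams.get_calibration("scene")
print("plate scene",fit(c,s,(135,240,220,300),.014,150,80))
print("scene rim l/r/far/near",[onplane(c,u,v,.118).round(3) for u,v in((414,209),(450,209),(432,201),(432,216))])
a=cv2.resize(im[180:330,140:300],None,fx=2.4,fy=2.4,interpolation=2); b=cv2.resize(s[180:310,370:500],(360,360),interpolation=2)
cv2.imwrite("pics/crop1.png",np.hstack([a,b]))
E
```

```text
cup [5.089000e-01 2.089000e-01 3.640000e-02 5.086000e-01 2.095000e-01
 6.470000e-02 7.280000e-02 1.625553e+02]
plate [ 4.923000e-01 -2.569000e-01  7.200000e-02  4.923000e-01 -2.569000e-01
  1.420000e-01  1.436000e-01  1.755289e+02]
o1 [0.62300747 0.22001745]
o2 [0.39864324 0.18129198]
blue [0.57352329 0.31242387]
yel [0.47710542 0.10045992]
plate scene [ 4.921000e-01 -2.545000e-01  7.120000e-02  4.920000e-01 -2.544000e-01
  1.402000e-01  1.419000e-01  1.125222e+02]
scene rim l/r/far/near [array([0.512, 0.18 , 0.118]), array([0.521, 0.243, 0.118]), array([0.491, 0.219, 0.118]), array([0.538, 0.206, 0.118])]
```

View pics/crop1.png

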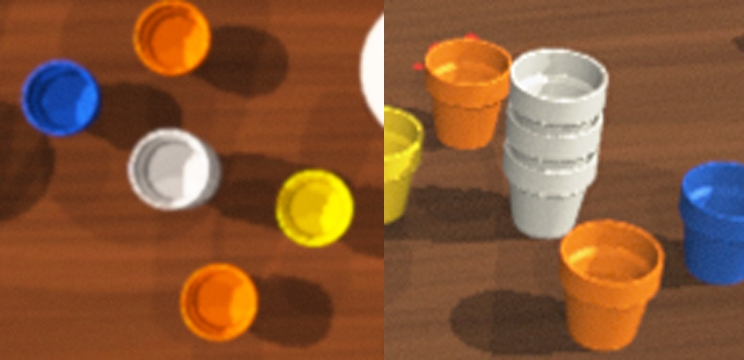

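The crop confirms it: the silver stack of three has its rim centred near top (211,250) and scene (433,208), and its neighbours are single coloured cups. I'll refine the rim centre and start moving.

```bash
python3 - <<'E'
from h import *
c=cams.get_calibration("top"); print(onplane(c,210.8,250.3,.118), [onplane(c,*p,.118)[:2].round(4) for p in((193.8,250.3),(227.8,250.3),(210.8,233.5),(210.8,267))])
c=cams.get_calibration("scene"); print(onplane(c,433,208,.118))
# least-squares crossing of both rays at the rim centre
A=[];b=[]
for n,p in(("top",(210.8,250.3)),("scene",(433,208))):
    o,d=ray(cams.get_calibration(n),*p); d/=np.linalg.norm(d); P=np.eye(3)-np.outer(d,d); A.append(P); b.append(P@o)
print(np.linalg.lstsq(np.vstack(A),np.hstack(b),rcond=None)[0])
E
```

```text
[0.50835337 0.21119425 0.118     ] [array([0.5089, 0.2434]), array([0.5078, 0.179 ]), array([0.5405, 0.211 ]), array([0.4766, 0.2113])]
[0.51396678 0.21452504 0.118     ]
[0.50897216 0.2139619  0.11455404]
```

Request:
step_arm --increments '[{"dp": [0.21,-0.21,0],"yaw": 0,"grip": 1},{"dp": [0.21,-0.21,0],"yaw": 0,"grip": 1},{"dp": [0.21,-0.21,0],"yaw": 0,"grip": 1},{"dp": [0.21,-0.21,0],"yaw": 0,"grip": 1},{"dp": [0.21,-0.21,0],"yaw": 0,"grip": 1}]'

```text
clock: 0.72
position: [0.3659, 0.3422, 0.2561]
ee_rot: [-0.0, 0.136, 0.991, -0.0]
contact_force: [0.6, 0.5, -0.5]
width: 0.0856
gripper_force: 0.0
```

Request:
step_arm --increments '[{"dp": [0.18,-0.16,0],"yaw": 0,"grip": 1},{"dp": [0.18,-0.16,0],"yaw": 0,"grip": 1},{"dp": [0.18,-0.16,-0.1],"yaw": 0,"grip": 1},{"dp": [0.18,-0.16,-0.15],"yaw": 0,"grip": 1},{"dp": [0.01,-0.01,-0.05],"yaw": 0,"grip": 1}]'

```text
clock: 1.35
position: [0.512, 0.2113, 0.1939]
ee_rot: [-0.001, 0.138, 0.99, -0.001]
contact_force: [0.5, 1.0, -0.0]
width: 0.085
gripper_force: 0.0
```

```bash
python3 - <<'E'
from h import *
print(manip.get_state()['position'])
s=cams.get_image("scene"); cv2.imwrite("pics/c2.png",cv2.resize(s[110:280,350:520],(600,600),interpolation=2))
E
```

```text
[0.51203775 0.21127533 0.19388061]
```

View pics/c2.png

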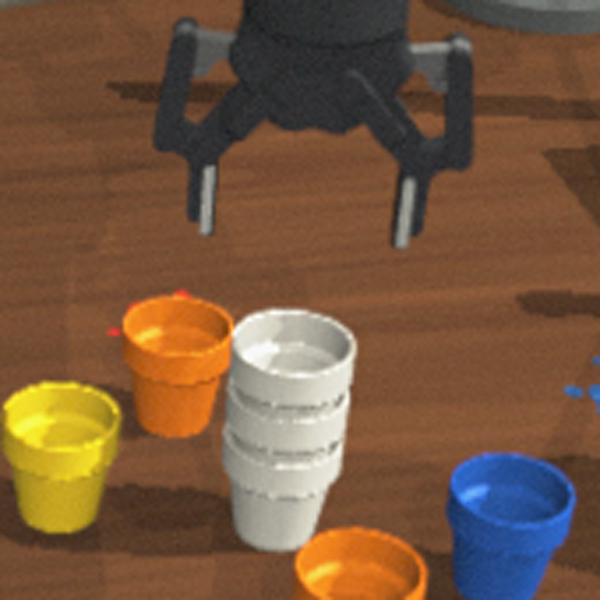

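The crop shows both fingertips at (205,235) and (402,247), above the stack, whose rim is centred near (294,342). I'll work out the fingertip height.

```bash
python3 - <<'E'
from h import *
c=cams.get_calibration("scene"); k=170/600
p=manip.get_state()['position']; d=np.array([.27,.963])*.0425
for u,v,s in((205,235,-1),(402,247,1)):
    o,r=ray(c,350+u*k,110+v*k); x=p[0]+s*d[0]+.011; P=o+r*(x-o[0])/r[0]; print(P.round(4),"expect y",p[1]+s*d[1], "tip ahead",p[2]-P[2])
print(onplane(c,350+294*k,110+342*k,.118))
E
```

```text
[0.51   0.1661 0.1836] expect y 0.17121378716801886 tip ahead 0.009680139708596297
[0.533  0.2574 0.1826] expect y 0.25306878716801884 tip ahead 0.01072631991703335
[0.51056322 0.21601555 0.118     ]
```

Request:
step_arm --increments '[{"dp": [0,0.012,-0.1],"yaw": 0,"grip": 1},{"dp": [-0.005,0,-0.1],"yaw": 0,"grip": 1},{"dp": [0,0,-0.1],"yaw": 0,"grip": 1},{"dp": [0,0,-0.09],"yaw": 0,"grip": 1},{"dp": [0,0,0],"yaw": 0,"grip": 0.85}]' --squeeze 22

```text
clock: 2.02
position: [0.5081, 0.2169, 0.1177]
ee_rot: [-0.001, 0.135, 0.991, -0.0]
contact_force: [0.6, 0.5, 0.0]
width: 0.0732
gripper_force: 0.0
```

```bash
python3 - <<'E'
from h import *
print(manip.get_state()['position'])
s=cams.get_image("scene"); cv2.imwrite("pics/c3.png",cv2.resize(s[130:280,360:510],(600,600),interpolation=2))
E
```

```text
[0.5080673  0.21694043 0.11766028]
```

View pics/c3.png

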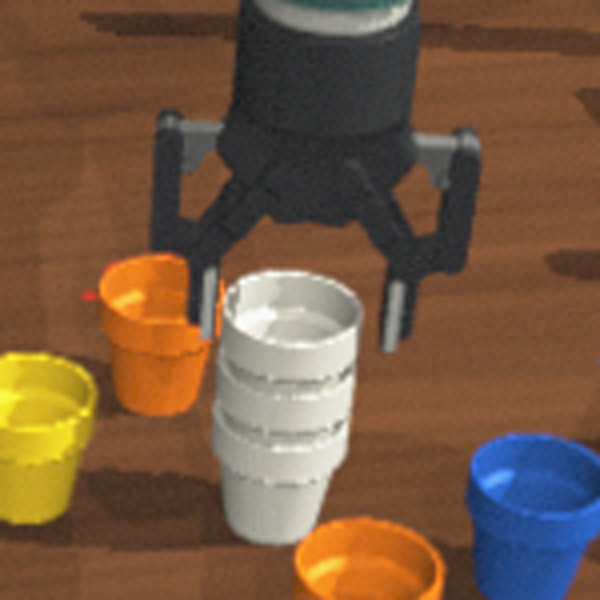

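The crop shows the left tip at (205,338) and the right tip at (390,352). The cup rim spans columns 222 to 360, so the fingers sit about 4 mm too far right (+y), with the tips about 13 mm below the rim. I'll correct this and close.

Request:
step_arm --increments '[{"dp": [0.01,-0.02,-0.012],"yaw": 0,"grip": 0.85},{"dp": [0,0,0],"yaw": 0,"grip": 0.8},{"dp": [0,0,0],"yaw": 0,"grip": 0.75},{"dp": [0,0,0],"yaw": 0,"grip": 0.68},{"dp": [0,0,0],"yaw": 0,"grip": 0.6}]'

```text
clock: 2.7
position: [0.5123, 0.2122, 0.1167]
ee_rot: [0.001, 0.136, 0.991, 0.0]
contact_force: [-0.9, -0.0, 5.8]
width: 0.0609
gripper_force: 24.0
```

```bash
python3 - <<'E'
from h import *
print(manip.get_state()['position'])
s=cams.get_image("scene"); cv2.imwrite("pics/c4.png",cv2.resize(s[130:280,360:510],(600,600),interpolation=2))
E
```

```text
[0.51226588 0.21221994 0.11666002]
```

View pics/c4.png

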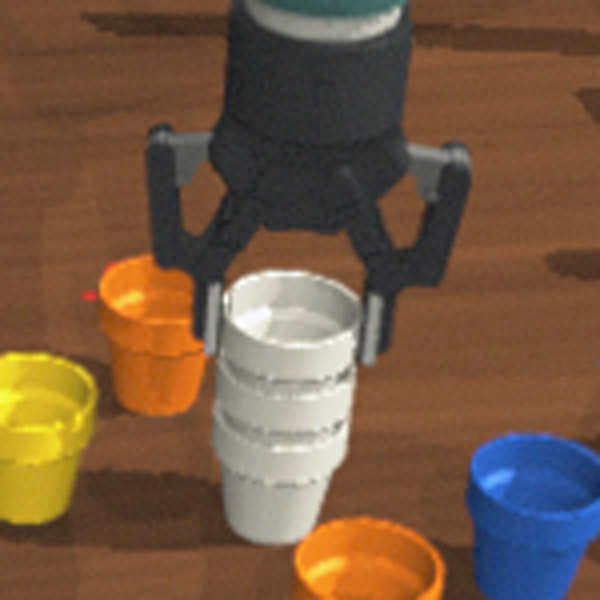

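Both pads are on the top cup's collar, with the tips at (212,355) and (368,362), above the next rim, and the stack has not moved. I'll lift a little and check that the middle cup stays.

Request:
step_arm --increments '[{"dp": [0,0,0.01],"yaw": 0,"grip": 0.6},{"dp": [0,0,0.015],"yaw": 0,"grip": 0.6},{"dp": [0,0,0.015],"yaw": 0,"grip": 0.6},{"dp": [0,0,0.01],"yaw": 0,"grip": 0.6},{"dp": [0,0,0],"yaw": 0,"grip": 0.6}]'

```text
clock: 3.38
position: [0.512, 0.2122, 0.1261]
ee_rot: [0.0, 0.136, 0.991, 0.0]
contact_force: [-0.3, -1.0, -1.1]
width: 0.0613
gripper_force: 24.1
```

```bash
python3 - <<'E'
from h import *
print(manip.get_state()['position'])
s=cams.get_image("scene"); cv2.imwrite("pics/c5.png",cv2.resize(s[130:280,360:510],(600,600),interpolation=2))
E
```

```text
[0.51203179 0.21221013 0.12605346]
```

View pics/c5.png

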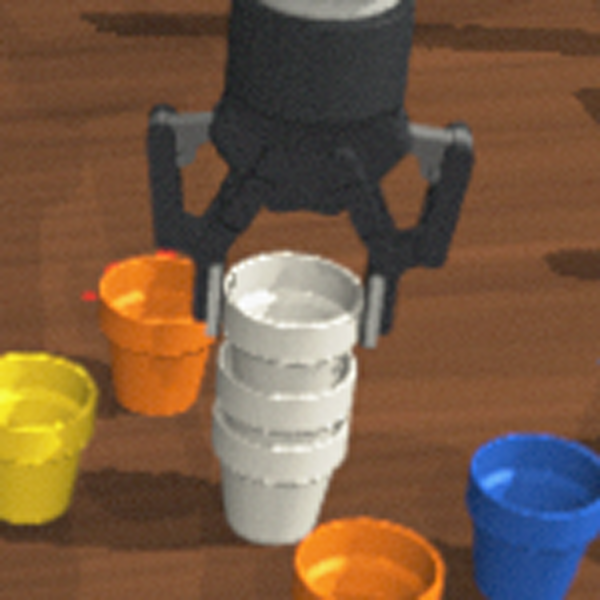

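The top cup's rim rose from row 272 to 252 while the middle cup stayed at its place, and the load is about 1 N. I'll keep lifting and then carry it over.

Request:
step_arm --increments '[{"dp": [0,0,0.05],"yaw": 0,"grip": 0.6},{"dp": [0,0,0.1],"yaw": 0,"grip": 0.6},{"dp": [0,0,0.15],"yaw": 0,"grip": 0.6},{"dp": [0,0,0.12],"yaw": 0,"grip": 0.6},{"dp": [0,-0.05,0.05],"yaw": 0,"grip": 0.6}]'

```text
clock: 4.05
position: [0.5127, 0.2024, 0.2219]
ee_rot: [0.002, 0.135, 0.991, 0.001]
contact_force: [0.0, -0.0, -0.9]
width: 0.0611
gripper_force: 24.2
```

Request:
step_arm --increments '[{"dp": [-0.01,-0.12,0],"yaw": 0,"grip": 0.6},{"dp": [-0.01,-0.2,0],"yaw": 0,"grip": 0.6},{"dp": [-0.01,-0.25,0],"yaw": 0,"grip": 0.6},{"dp": [-0.01,-0.25,0],"yaw": 0,"grip": 0.6},{"dp": [-0.01,-0.25,0],"yaw": 0,"grip": 0.6}]'

```text
clock: 4.68
position: [0.5011, -0.0138, 0.2196]
ee_rot: [-0.0, 0.136, 0.991, -0.0]
contact_force: [-0.4, -0.8, -1.1]
width: 0.0611
gripper_force: 24.2
```

Request:
step_arm --increments '[{"dp": [-0.01,-0.25,0],"yaw": 0,"grip": 0.6},{"dp": [-0.01,-0.25,0],"yaw": 0,"grip": 0.6},{"dp": [-0.01,-0.25,0],"yaw": 0,"grip": 0.6},{"dp": [-0.01,-0.2,0],"yaw": 0,"grip": 0.6},{"dp": [-0.01,-0.12,0],"yaw": 0,"grip": 0.6}]'

```text
clock: 5.3
position: [0.4909, -0.2283, 0.2194]
ee_rot: [-0.001, 0.137, 0.991, -0.0]
contact_force: [-0.0, -0.4, -0.9]
width: 0.061
gripper_force: 24.3
```

Request:
step_arm --increments '[{"dp": [0,-0.08,0],"yaw": 0,"grip": 0.6},{"dp": [0,-0.03,0],"yaw": 0,"grip": 0.6},{"dp": [0,0,0],"yaw": 0,"grip": 0.6}]'

```text
clock: 5.68
position: [0.4919, -0.2475, 0.2198]
ee_rot: [-0.0, 0.136, 0.991, 0.0]
contact_force: [-0.3, 0.4, 0.1]
width: 0.0609
gripper_force: 24.2
```

```bash
python3 - <<'E'
from h import *
print(manip.get_state()['position'])
s=cams.get_image("scene"); cv2.imwrite("pics/c6.png",s)
E
```

```text
[ 0.49185325 -0.24747318  0.21976975]
```

View pics/c6.png

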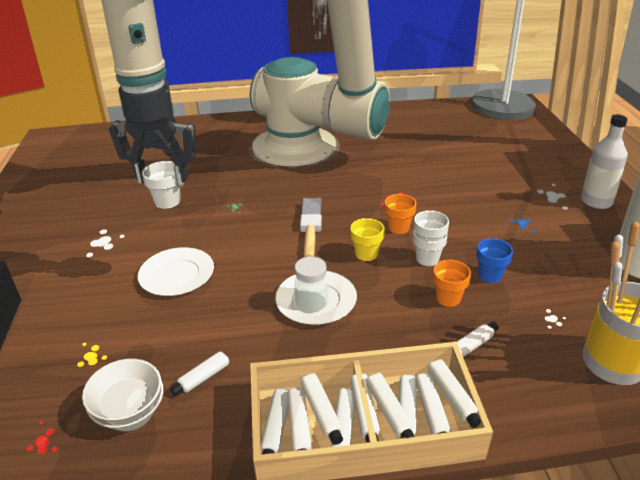

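The cup hangs upright at (163,183), the two other cups stay nested at (431,238), and the empty plate is at (176,271). I'll lower it, with an 8.5 mm shift in y.

Request:
step_arm --increments '[{"dp": [0,-0.04,-0.1],"yaw": 0,"grip": 0.6},{"dp": [0,0,-0.15],"yaw": 0,"grip": 0.6},{"dp": [0,0,-0.15],"yaw": 0,"grip": 0.6},{"dp": [0,0,-0.15],"yaw": 0,"grip": 0.6},{"dp": [0,0,-0.08],"yaw": 0,"grip": 0.6}]'

```text
clock: 6.35
position: [0.4914, -0.2543, 0.0926]
ee_rot: [-0.001, 0.135, 0.991, 0.001]
contact_force: [0.1, 0.2, -0.8]
width: 0.0612
gripper_force: 24.3
```

Request:
step_arm --increments '[{"dp": [0,0,-0.05],"yaw": 0,"grip": 0.6},{"dp": [0,0,0],"yaw": 0,"grip": 0.6}]'

```text
clock: 6.6
position: [0.4921, -0.2556, 0.0838]
ee_rot: [-0.0, 0.136, 0.991, 0.0]
contact_force: [0.1, 1.2, -0.5]
width: 0.0612
gripper_force: 24.3
```

```bash
python3 - <<'E'
from h import *
print(manip.get_state()['position'])
s=cams.get_image("scene"); cv2.imwrite("pics/c7.png",cv2.resize(s[180:310,110:240],(600,600),interpolation=2))
E
```

```text
[ 0.49205724 -0.25559077  0.08384341]
```

View pics/c7.png

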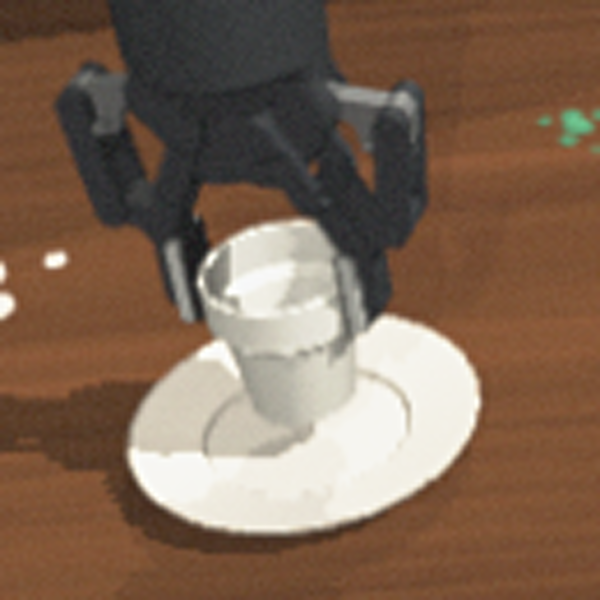

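The crop shows the cup upright above the plate, its foot near (305,415) and the plate's floor ring centred near (307,430). That fits a cup hovering 18 mm up on centre. I'll lower it slowly to contact.

Request:
step_arm --increments '[{"dp": [0,0,-0.03],"yaw": 0,"grip": 0.6},{"dp": [0,0,-0.025],"yaw": 0,"grip": 0.6},{"dp": [0,0,-0.015],"yaw": 0,"grip": 0.6},{"dp": [0,0,-0.01],"yaw": 0,"grip": 0.6},{"dp": [0,0,0],"yaw": 0,"grip": 0.6}]'

```text
clock: 7.28
position: [0.4918, -0.2558, 0.0678]
ee_rot: [-0.0, 0.136, 0.991, 0.0]
contact_force: [-0.4, 0.7, -0.4]
width: 0.061
gripper_force: 24.3
```

Request:
step_arm --increments '[{"dp": [0,0,-0.006],"yaw": 0,"grip": 0.6},{"dp": [0,0,-0.004],"yaw": 0,"grip": 0.6},{"dp": [0,0,0],"yaw": 0,"grip": 0.6}]'

```text
clock: 7.65
position: [0.4919, -0.2558, 0.0659]
ee_rot: [-0.0, 0.136, 0.991, 0.0]
contact_force: [0.3, -0.2, -0.7]
width: 0.0615
gripper_force: 24.3
```

Request:
step_arm --increments '[{"dp": [0,0,-0.006],"yaw": 0,"grip": 0.6},{"dp": [0,0,0],"yaw": 0,"grip": 0.6}]'

```text
clock: 7.9
position: [0.492, -0.2559, 0.0657]
ee_rot: [0.0, 0.136, 0.991, -0.0]
contact_force: [-1.4, 1.3, 5.0]
width: 0.0612
gripper_force: 24.7
```

Contact at the expected height, 0.0657, with 5 N. Now I'll release gently and look.

Request:
step_arm --increments '[{"dp": [0,0,0],"yaw": 0,"grip": 0.74},{"dp": [0,0,0],"yaw": 0,"grip": 0.8},{"dp": [0,0,0],"yaw": 0,"grip": 0.9},{"dp": [0,0,0],"yaw": 0,"grip": 1},{"dp": [0,0,0],"yaw": 0,"grip": 1}]'

```text
clock: 8.52
position: [0.4919, -0.2558, 0.0646]
ee_rot: [-0.0, 0.136, 0.991, 0.0]
contact_force: [0.4, 0.8, -0.1]
width: 0.0858
gripper_force: 0.0
```

Request:
step_arm --increments '[{"dp": [0,0,0.04],"yaw": 0,"grip": 1},{"dp": [0,0,0.1],"yaw": 0,"grip": 1},{"dp": [0,0,0.2],"yaw": 0,"grip": 1},{"dp": [0,0,0.25],"yaw": 0,"grip": 1},{"dp": [0,0,0.2],"yaw": 0,"grip": 1}]'

```text
clock: 9.15
position: [0.4922, -0.256, 0.2254]
ee_rot: [0.001, 0.136, 0.991, -0.0]
contact_force: [0.8, -0.2, 0.1]
width: 0.0855
gripper_force: 0.0
```

Request:
step_arm --increments '[{"dp": [0,0,0.1],"yaw": 0,"grip": 1},{"dp": [0,0,0],"yaw": 0,"grip": 1}]'

```text
clock: 9.4
position: [0.4927, -0.2564, 0.245]
ee_rot: [0.002, 0.136, 0.991, -0.001]
contact_force: [0.2, 0.2, -0.5]
width: 0.0856
gripper_force: 0.0
```

```bash
python3 - <<'E'
from h import *
s=cams.get_image("scene"); cv2.imwrite("pics/c8.png",s[140:340,90:480].repeat(2,0).repeat(2,1))
E
```

```text
(no output)
```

View pics/c8.png

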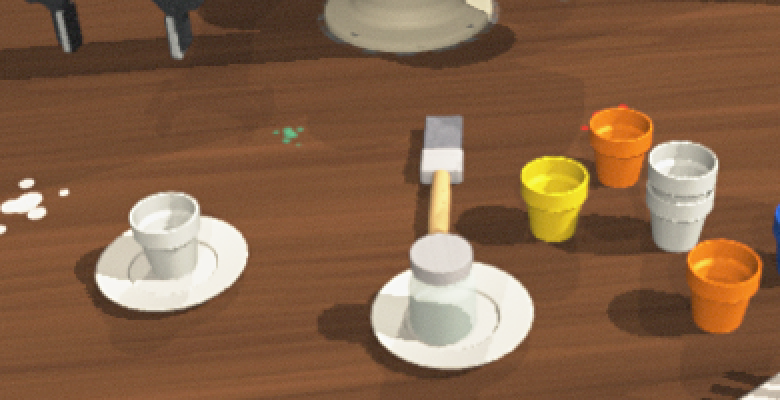

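The cup stands upright at the centre of the empty plate, around (171,262). The other two cups stand nested at (682,195), and the gripper is clear, so I'm handing the job in.

```bash
python3 -c "
from rig import ticket
print(ticket.sign_off())"
```

```text
the job is handed in; nothing more can be done
None
```

I lifted the top cup off cleanly and set it upright in the middle of the empty plate. In the last picture the other two cups were still nested in place. I handed the job in at about 9.5 s; no verdict was returned.

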